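Slide the hot beaker from the lab jack onto the stirrer plate and set the speed

ROBOT

A 6-joint arm with a two-finger parallel gripper is mounted at the origin on a cart in front of the work surface, level with it; the furniture and walls round the work are solid. World frame = base frame: x ahead of the robot, y to its left, z up, the work surface at z = 0. Lengths are in m, angles in rad, forces in N, time in s.
With the tool pointing down it reaches from about 0.35 to 0.775 m from the base axis. Payload 7.3 kg.
Tool frame: the origin (TCP) lies midway between the tips of the shut fingers; the grasp point (between the pads) lies 19 mm behind it; z points along the fingers, y is the direction in which the jaws open and shut (so a half turn about z gives the same grasp; the last joint's range is limited). The gripper opens to 92 mm and grips with 3 to 60 N. Pads are 19 mm wide; open, the fingers measure 130 mm over their backs; the gripper's body (75 mm by 190 mm) begins 47 mm behind the grasp point.
Start: joints at [-1.36, 0.342, 1.524, -0, 1.275, -0.146], TCP at [0.183, -0.492, 0.227] pointing down, gripper open.
Joint ranges: [-2.53, 2.53], [-0.77, 2.02], [0.04, 2.7], [-1, 4.14], [0.28, 2.66], [-3.11, 3.11]. Speed limits (rad/s): [2.57, 2.57, 3.14, 3.14, 3.14, 3.14].

INTERFACE

Orientations are given as [roll, pitch, yaw] about the fixed x, y, z axes, in that order (R = Rz(yaw) Ry(pitch) Rx(roll)).
In Python, from cell import status, eyes, job gives the robot as it stands.
- The arm moves only by the tool jog_arm, never from a script. Its argument "series" is a list of rows, each a list of 3 entries, a list of its own where there are three numbers: the gripper command: -1 is shut, 1 is fully open, values between are in proportion, then the shift along the tool's x, y, z in m, then the turn, a rotation vector about the tool's x, y, z in rad. In form: [[grip, [x, y, z], [ax, ay, az]], ...]. A call has 1 to 12 rows; each row is the pose to reach, as a shift and turn from the pose commanded when the call began, along the tool's axes at that moment; what a row does not reach only later rows make up. A row lasts 1/12 s, in which the tool goes at most 41.7 mm and 7.16 degrees, less where a joint would pass 70% of its speed; a pose out of reach is approached as far as the arm can. A call with a gripper value outside its range is refused whole. The fingers move at their own pace and stop on an object; "squeeze" is the grip in N (left out, the last holds). Time passes only in rows, so rows that repeat a pose let the fingers close. It gives the time, the measured TCP pose, the force and the opening at its end, in the units of the state.
- status.observe(): the state, without advancing time (a new reading comes with each control period).
- eyes.read_camera(name): name is "scene" or "top" or "wrist"; returns a dict with "img" (480x640x3 uint8, red, green, blue), "range_z" (480x640 float32, m along the optical axis (not along the pixel's ray), 0 where there is no reading), "camera_matrix" (3x3 intrinsics, pixels), "T" (4x4, takes a point from camera to world coordinates); the wrist camera has in their place "tool_from_camera" (4x4, takes a point from camera to tool coordinates, whose origin is the TCP and whose axes are the flange's). Camera axes: x right, y down, z forward; pixel columns grow to the right and rows downward; lengths in m; the calibration is good to about 2 mm. A picture is of the moment at which its call begins: read the wrist's pose just before it.
- job.hand_in(): hands the job in, once; it reports no verdict.
The state is a dict: "time": time; "qpos": joint angles; "qvel": joint speeds; "joint_efforts": joint torques, N m; "tool_pos": TCP position; "tool_rot": TCP orientation; "contact_force": force on the tool from outside, world axes, zero at the start; "torque": the same for the moment, N m; "opening": finger opening in m.
Only numpy, scipy, OpenCV 4.12 (cv2) and the standard library are available. Lean on these libraries where they do the work, as an engineer would, in place of code of your own. Each camera call takes 0.05 s, during which the arm holds its last target.

TASK

The tall beaker on the lab jack is too hot and slippery to pick up: slide it across, upright and without lifting it, from the jack onto the middle of the stirrer's round plate, so that it stands over the magnet. Set the stirrer's speed dial to 5, the long mark half way round its scale, and leave the small beaker and the petri dish where they stand.

Things in the scene. Friction and masses are not known exactly. Their poses are not given: they have to be found in the camera images.
- beaker: the tall beaker: clear glass, 68 mm across, 95 mm high, about 160 g, loose, open at the top, standing on the lab jack's platform. Origin at the centre of its underside, z up along its axis
- stirrer: magnetic stirrer, fixed: white housing 114 mm wide (y), x from -165 to +58 mm, 78 mm high under the round plate; a lower control deck (x below -66 mm, top 55 mm above the bench) is at the end nearest the robot. Origin on the bench under the plate's middle; x points from the dial to the plate, z up
- plate_middle (a point): middle of the top face of the stirrer's round bare-metal plate (110 mm in diameter, flat, no rim), 93 mm above the bench: the centre of the beaker's underside belongs here; axes as the stirrer's
- jack: scissor lab jack, fixed at the stirrer's -y side: steel platform 100 x 100 mm, its flat top 95 mm above the bench, 2 mm higher than the plate. A gap of 7 to 20 mm to the plate is bridged by the beaker's foot. Its spindle knob sticks out 38 mm at its -x side, 48 mm up, not to be used. Origin on the bench under the platform's middle, x as the stirrer's within 4 degrees
- dial_axis (a point): point on the dial's vertical axis, 85 mm above the bench, 1 mm below the top of the dial. The dial is a round black knob, 44 mm in diameter, 30 mm high, on the control deck, 120 mm from the plate's middle; grip it across its diameter from above. A white line on its top and side is the pointer
- dial (a joint): dial angle in rad: 0 at mark 0, growing clockwise seen from above, 4.71 at mark 10. Eleven white marks 0.471 rad apart stand round it, those of 0, 5 and 10 longer. Mark 5 (2.356) lies straight towards the plate, the stirrer's +x; the pointer's angle counter-clockwise from there is 2.356 minus this value. Starts between marks 1 and 4, light friction (0.04 N m), stays where left
- small_beaker: bystander: smaller low glass beaker, 54 mm across, 70 mm high, loose on the bench just behind the stirrer (its +x side). Origin at the centre of its underside
- petri: bystander: glass petri dish, 67 mm across, 19 mm high, loose near the front edge of the bench. Origin at the centre of its underside

How it is judged:
At the end, for the whole second after the job is handed in: The beaker stands upright and still on the stirrer's round plate, its centre within 14 mm of the plate's middle, and the dial's pointer is within 0.14 rad (8 degrees, under a third of a division) of mark 5 (horizontal distance between beaker and plate_middle below 0.014 m and z of beaker in the frame of plate_middle between -0.004 and 0.004 m and angle between beaker's own z axis and vertical below 0.08 rad and linear speed of beaker below 0.02 m/s and value of joint dial between 2.216 and 2.496 rad and velocity of joint dial between -0.05 and 0.05 rad/s); the robot touches nothing.
It fails at once if the tall beaker is lifted (its underside more than 12 mm above the jack's platform) (height (world z) of beaker above 0.107 m).
It fails at once if the tall beaker is tipped by more than 0.4 rad (angle between beaker's own z axis and vertical above 0.4 rad).
It fails at once if the tall beaker falls from the jack or the plate (height (world z) of beaker below 0.07 m).
It fails at once if the small beaker or the petri dish is moved by more than 25 mm (distance of any of small_beaker, petri from where it was at the start of the episode above 0.025 m).
It also fails if it takes over 51 s, if anything falls off the work surface, if the arm or the gripper's body presses on something with over 40 N, if the wrist force passes 120 N, or if a joint passes its speed limit or range.

## Working session

There is one attempt and no reset: what is moved stays moved. The work goes in short steps, Python scripts to look and compute and a tool call to move; the robot and the scene stay as the last step left them, time stands still between calls to the robot, and variables do not carry over. Pictures are saved under pics/ and viewed, and the job is handed in when it is done.

Besides the shell and the picture viewer there is one more tool, called after ">>>" as name(argument=value, ...), one argument or row to a line, values as JSON. jog_arm: Moves the arm, as the interface text tells. Its arguments: {"type":"object","properties":{"series":{"type":"array","items":{"type":"array"}},"squeeze":{"type":"number"}},"required":["series"]}

```bash
mkdir -p pics; ls
cat > h.py <<'E'
import numpy as np, cv2
from cell import status, eyes, job
def snap(n,f):
    d=eyes.read_camera(n); cv2.imwrite('pics/'+f,cv2.cvtColor(d['img'],cv2.COLOR_RGB2BGR)); 
    np.savez('pics/'+f+'.npz',**d); return d
def ray(d,u,v,z,T=None):
    T=d['T'] if T is None else T
    K=d['camera_matrix']; r=T[:3,:3]@np.linalg.solve(K,[u,v,1.]); o=T[:3,3]
    return o+r*(z-o[2])/r[2]
E
python3 - <<'E'
from h import *
print(status.observe())
for n in ['scene','top','wrist']:
    d=snap(n,n+'0.png'); print(n,d['camera_matrix'],d.get('T',d.get('tool_from_camera')))
E
```

```text
pics
{'time': 0.0, 'qpos': array([-1.36004206e+00,  3.42752378e-01,  1.52502252e+00, -2.68596774e-06,
        1.27542862e+00, -1.46015580e-01]), 'qvel': array([ 0.00031431,  0.00111853, -0.00037958,  0.00093764, -0.00170641,
       -0.00145696]), 'joint_efforts': array([ 6.93579950e-04, -4.31241381e+01, -2.44213593e+01,  7.19156535e-02,
        5.60371298e-02, -1.28886263e-04]), 'tool_pos': array([ 0.18327958, -0.49152131,  0.22602767]), 'tool_rot': array([-3.13999855e+00, -2.31835564e-04,  3.56770443e-01]), 'contact_force': array([0.38926375, 0.58740667, 0.67748284]), 'torque': array([-0.00574036, -0.0054538 , -0.01771126]), 'opening': 0.09193294429644326}
scene [[575.60161125   0.         328.35404058]
 [  0.         575.60161125 236.95793523]
 [  0.           0.           1.        ]] [[ 0.86213342 -0.19622194  0.46714336  0.0585427 ]
 [-0.50641283 -0.36371174  0.78183107 -0.97968564]
 [ 0.01649311 -0.91061008 -0.41293735  0.52644125]
 [ 0.          0.          0.          1.        ]]
top [[536.09035642   0.         328.29683047]
 [  0.         536.09035642 237.63420319]
 [  0.           0.           1.        ]] [[-0.01835499 -0.98488668  0.17222463  0.43703332]
 [-0.99943579  0.02291946  0.02455188 -0.15080247]
 [-0.02812812 -0.17167681 -0.98475169  0.935263  ]
 [ 0.          0.          0.          1.        ]]
wrist [[395.64972344   0.         319.20444811]
 [  0.         395.64972344 235.87243045]
 [  0.           0.           1.        ]] [[-1.02309139e-03 -9.68702606e-01 -2.48222108e-01  6.61766563e-02]
 [ 9.99999473e-01 -9.69894580e-04 -3.36599544e-04 -6.99205147e-05]
 [ 8.53155782e-05 -2.48222321e-01  9.68703088e-01 -1.57950316e-01]
 [ 0.00000000e+00  0.00000000e+00  0.00000000e+00  1.00000000e+00]]
```

View pics/scene0.png

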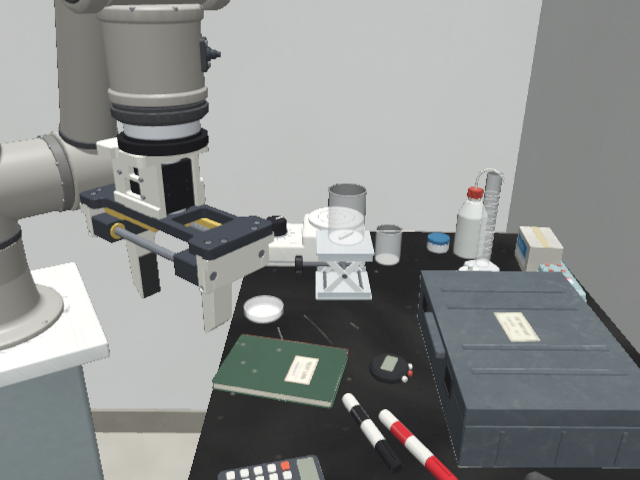

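View pics/top0.png

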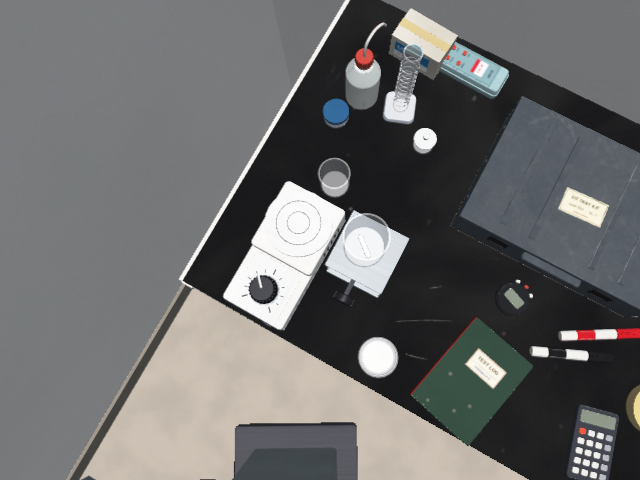

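View pics/wrist0.png

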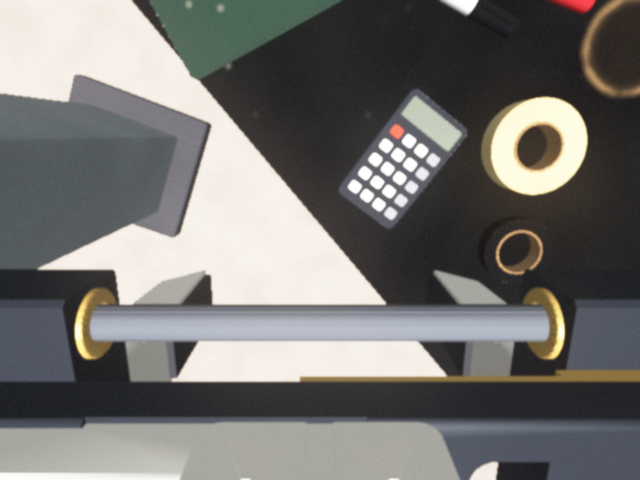

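Top view: plate about (298,222), dial about (263,289), jack platform about (367,254), tall beaker base about (364,245), small beaker (334,178), petri (378,357). Now I'll zoom in to measure.

Run:
```python
from h import *
i=cv2.imread('pics/top0.png')
c=cv2.resize(i[150:350,210:430],None,fx=3.6,fy=3.0*1.0,interpolation=cv2.INTER_CUBIC) if 0 else cv2.resize(i[165:335,215:435],None,fx=3.5,fy=3.5,interpolation=cv2.INTER_CUBIC)
cv2.imwrite('pics/topz.png',c)
i=cv2.imread('pics/scene0.png')
cv2.imwrite('pics/scz.png',cv2.resize(i[170:310,240:420],None,fx=4,fy=4,interpolation=cv2.INTER_CUBIC))
```

```text
(no output)
```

View pics/topz.png

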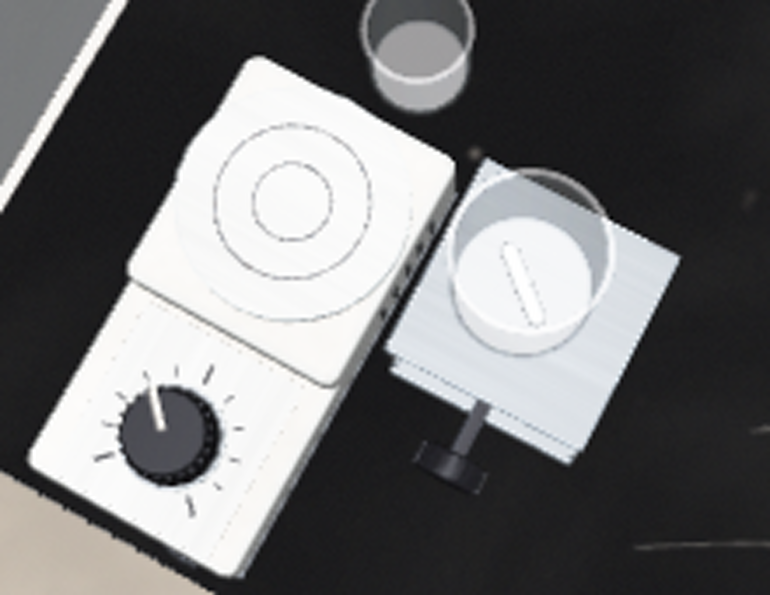

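View pics/scz.png

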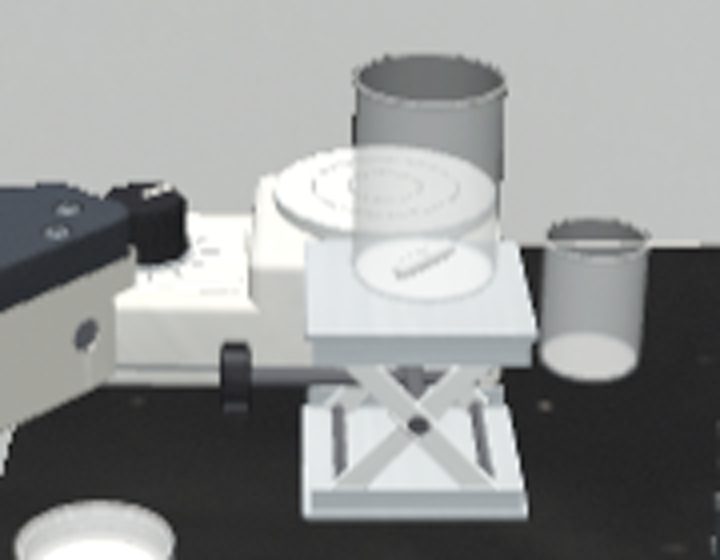

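```bash
cat > m.py <<'E'
from h import *
def L(f): return dict(np.load('pics/'+f+'.npz'))
t=L('top0.png'); s=L('scene0.png')
Z=lambda u,v:(215+(u+.5)/3.5-.5,165+(v+.5)/3.5-.5)
S=lambda u,v:(240+(u+.5)/4-.5,170+(v+.5)/4-.5)
def tri(a,b):
    A=[];B=[]
    os=[]
    for d,(u,v) in((t,a),(s,b)):
        r=d['T'][:3,:3]@np.linalg.solve(d['camera_matrix'],[u,v,1.]);r/=np.linalg.norm(r)
        P=np.eye(3)-np.outer(r,r);A.append(P);B.append(P@d['T'][:3,3])
    x=np.linalg.lstsq(np.vstack(A),np.hstack(B),rcond=None)[0]; return x
E
python3 - <<'E'
from m import *
np.set_printoptions(precision=4,suppress=True)
pc=Z(292,201); sp=S(385,186)
print('plate tri',tri(pc,sp),'z.093',ray(t,*pc,.093),ray(s,*sp,.093))
for r in(0,): 
  dm=t['range_z']; print('depth plate',dm[222,298], dm[289,266], dm[262,367])
for n,p,z in [('dialtop',(166,432),.086),('ptr tip',(152,375),.086),('ptr in',(162,430),.086),('m5',(209,374),.055),('m0',(104,457),.055),('m10',(191,507),.055)]:
  print(n,ray(t,*Z(*p),z))
for n,p in [('jackTL',(485,158)),('TR',(680,260)),('BR',(572,455)),('BL',(387,350))]: print(n,ray(t,*Z(*p),.095))
print('foot',ray(t,*Z(522,287),.095),'rim',ray(t,*Z(530,251),.19))
print('foot s',ray(s,*S(425,267),.095),'rim s',ray(s,*S(431,80),.19))
print('small',ray(t,334,185,0),'petri',ray(t,378,357,.019))
# stirrer corners top z .078
for p in [(258,55),(455,160),(333,387),(128,270)]: print('house',ray(t,*Z(*p),.078))
E
```

```text
plate tri [ 0.611 -0.082  0.094] z.093 [ 0.6108 -0.0817  0.093 ] [ 0.6127 -0.0799  0.093 ]
depth plate 0.8605446 0.85247797 0.78037786
dialtop [ 0.5067 -0.0229  0.086 ]
ptr tip [ 0.5328 -0.0165  0.086 ]
ptr in [ 0.5077 -0.0211  0.086 ]
m5 [ 0.5362 -0.0386  0.055 ]
m0 [0.4981 0.0109 0.055 ]
m10 [ 0.474  -0.0301  0.055 ]
jackTL [ 0.6284 -0.1707  0.095 ]
TR [ 0.5789 -0.2576  0.095 ]
BR [ 0.492  -0.2058  0.095 ]
BL [ 0.5408 -0.1242  0.095 ]
foot [ 0.5682 -0.1858  0.095 ] rim [ 0.568  -0.1855  0.19  ]
foot s [ 0.576  -0.1758  0.095 ] rim s [ 0.5687 -0.1872  0.19  ]
small [ 0.6966 -0.1395  0.    ] petri [ 0.3935 -0.2071  0.019 ]
house [ 0.6849 -0.065   0.078 ]
house [ 0.6317 -0.157   0.078 ]
house [ 0.5264 -0.0986  0.078 ]
house [ 0.583  -0.0038  0.078 ]
```

Plate middle is about (0.611,-0.082,0.094), dial (0.507,-0.023), beaker (0.568,-0.186), and stirrer yaw about -0.52. The pointer is about 0.76 rad counter-clockwise of mark 5. I'll hover over the dial for a closer look.

>>> jog_arm(
  series=[
    [0.5,[0.038,-0.027,0],[0,0,0.05]],
    [0.5,[0.076,-0.053,0],[0,0,0.1]],
    [0.5,[0.115,-0.08,0],[0,0,0.15]],
    [0.5,[0.15,-0.105,0],[0,0,0.2]],
    [0.5,[0.19,-0.133,0],[0,0,0.25]],
    [0.5,[0.225,-0.157,0],[0,0,0.3]],
    [0.5,[0.262,-0.183,0],[0,0,0.35]],
    [0.5,[0.3,-0.21,0],[0,0,0.4]],
    [0.5,[0.335,-0.234,0],[0,0,0.45]],
    [0.5,[0.37,-0.258,0],[0,0,0.5]],
    [0.5,[0.4,-0.28,0],[0,0,0.5]],
    [0.5,[0.43,-0.3,0],[0,0,0.5]],
  ],
)

```text
time: 1.15
tool_pos: [0.4682, -0.0784, 0.2267]
tool_rot: [3.141, 0.0, -0.143]
contact_force: [1.6, -0.4, 0.0]
opening: 0.0688
```

>>> jog_arm(
  series=[
    [0.5,[0.01,-0.02,0],[0,0,0]],
    [0.5,[0.02,-0.04,0],[0,0,0]],
    [0.5,[0.02,-0.04,0],[0,0,0]],
    [0.5,[0.02,-0.04,0],[0,0,0]],
  ],
)

```text
time: 1.48
tool_pos: [0.493, -0.043, 0.2262]
tool_rot: [3.141, 0.001, -0.141]
contact_force: [-0.8, 0.0, 0.2]
opening: 0.0689
```

```bash
cat >> h.py <<'E'
from scipy.spatial.transform import Rotation as Ro
def wsnap(f):
    o=status.observe(); d=eyes.read_camera('wrist')
    M=np.eye(4);M[:3,:3]=Ro.from_euler('xyz',o['tool_rot']).as_matrix();M[:3,3]=o['tool_pos']
    d['T']=M@d['tool_from_camera']; cv2.imwrite('pics/'+f,cv2.cvtColor(d['img'],cv2.COLOR_RGB2BGR)); np.savez('pics/'+f+'.npz',**d)
    print(o['tool_pos'],o['tool_rot'],o['contact_force']); return d
E
python3 -c "
from h import *
wsnap('w1.png')"
```

```text
[ 0.49304509 -0.04303413  0.22622026] [ 3.14134767e+00  1.06587697e-03 -1.40756250e-01] [-0.80830647  0.04363637  0.21287054]
```

View pics/w1.png

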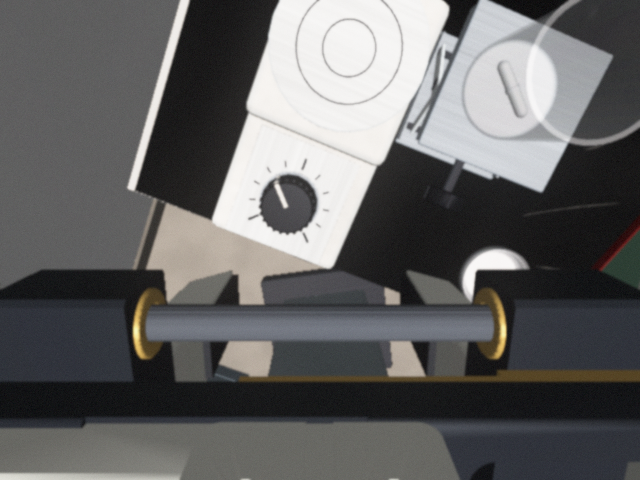

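Wrist view: dial (288,203), pointer tip (277,181), long mark 5 (305,163), plate middle (349,47), beaker foot (510,88). I'll zoom and measure.

Run:
```python
from h import *
i=cv2.imread('pics/w1.png')
cv2.imwrite('pics/w1z.png',cv2.resize(i[145:255,235:345],None,fx=5,fy=5,interpolation=cv2.INTER_CUBIC))
cv2.imwrite('pics/w1y.png',cv2.resize(i[0:200,240:640],None,fx=2,fy=2,interpolation=cv2.INTER_CUBIC))
```

```text
(no output)
```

View pics/w1z.png

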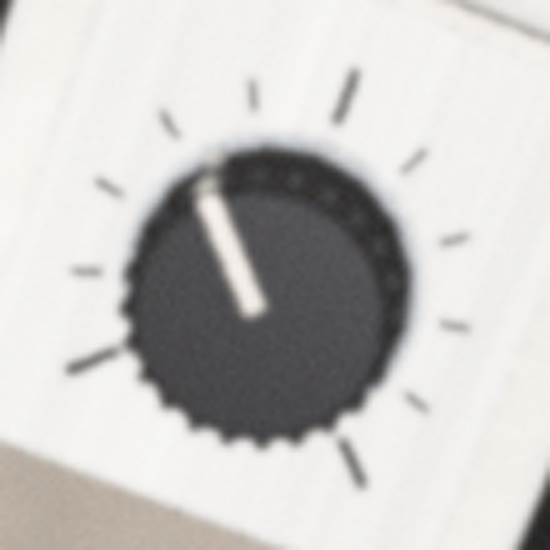

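View pics/w1y.png

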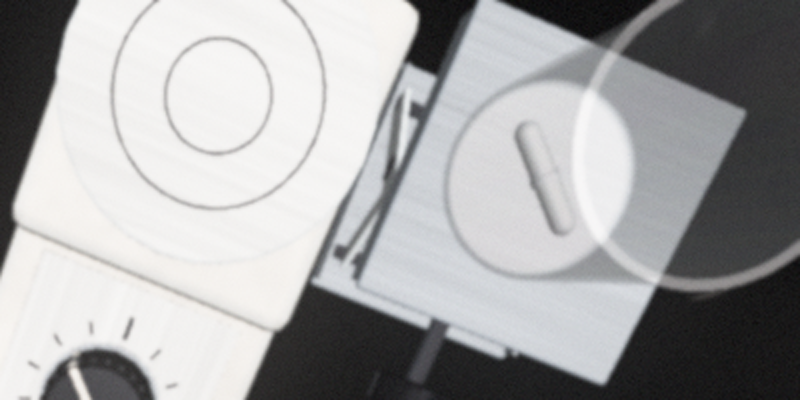

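Run:
```python
from m import *
np.set_printoptions(precision=4,suppress=True)
w=L('w1.png')
A=lambda u,v:(235+(u+.5)/5-.5,145+(v+.5)/5-.5)
B=lambda u,v:(240+(u+.5)/2-.5,(v+.5)/2-.5)
def tr(lst):
    A_=[];B_=[]
    for d,(u,v) in lst:
        r=d['T'][:3,:3]@np.linalg.solve(d['camera_matrix'],[u,v,1.]);r/=np.linalg.norm(r)
        P=np.eye(3)-np.outer(r,r);A_.append(P);B_.append(P@d['T'][:3,3])
    return np.linalg.lstsq(np.vstack(A_),np.hstack(B_),rcond=None)[0]
print('plate',tr([(w,B(218,96)),(t,Z(292,201))]),tr([(w,B(218,96)),(t,Z(292,201)),(s,S(385,186))]),ray(w,*B(218,96),.093))
dc=ray(w,*A(257,315),.086); print('dial',dc,'tri',tr([(w,A(255,310)),(t,Z(162,430))]), tr([(w,A(205,190)),(t,Z(152,375))]))
m=[ray(w,*A(*p),.055) for p in((356,72),(68,370),(362,486))]
M=np.array([[2*p[0],2*p[1],1] for p in m]);c=np.linalg.solve(M,[p[0]**2+p[1]**2 for p in m]);print('marks centre',c[:2],np.sqrt(c[2]+c[0]**2+c[1]**2))
for p in m: print('  mark ang',np.arctan2(p[1]-c[1],p[0]-c[0]))
tip=ray(w,*A(205,190),.086);inn=ray(w,*A(255,310),.086)
print('ptr',tip,inn,np.arctan2(*(tip-inn)[[1,0]]),np.arctan2(tip[1]-c[1],tip[0]-c[0]))
print('foot',ray(w,*B(540,179),.095)); 
for p in [(483,0),(745,112),(604,384),(358,285)]: print('jack',ray(w,*B(*p),.095),)
```

```text
plate [ 0.6131 -0.081   0.0838] [ 0.6115 -0.081   0.0934] [ 0.6119 -0.0802  0.093 ]
dial [ 0.5084 -0.0196  0.086 ] tri [ 0.5081 -0.0193  0.0787] [ 0.5305 -0.0184  0.1054]
marks centre [ 0.5079 -0.0196] 0.037981259548421034
  mark ang -0.5271082109695479
  mark ang 1.8231976510601386
  mark ang -2.8854639738296513
ptr [ 0.5283 -0.0149  0.086 ] [ 0.5092 -0.0194  0.086 ] 0.23008997860774485 0.22566241400469295
foot [ 0.5697 -0.1866  0.095 ]
jack [ 0.6279 -0.1693  0.095 ]
jack [ 0.5814 -0.2556  0.095 ]
jack [ 0.4951 -0.2082  0.095 ]
jack [ 0.5431 -0.1217  0.095 ]
```

>>> jog_arm(
  series=[
    [0.5,[0.006,-0.013,0.02],[0,0,0]],
    [0.5,[0.0116,-0.0253,0.05],[0,0,0]],
    [0.5,[0.0116,-0.0253,0.08],[0,0,0]],
    [0.5,[0.0116,-0.0253,0.11],[0,0,0]],
    [0.5,[0.0116,-0.0253,0.135],[0,0,0]],
    [0.5,[0.0116,-0.0253,0.152],[0,0,0]],
    [0.5,[0.0116,-0.0253,0.163],[0,0,0]],
    [0.5,[0.0116,-0.0253,0.163],[0,0,0]],
  ],
)

```text
time: 2.2
tool_pos: [0.506, -0.0215, 0.0615]
tool_rot: [3.141, 0.005, -0.145]
contact_force: [-0.2, 0.4, -1.0]
opening: 0.069
```

>>> jog_arm(
  series=[
    [0.5,[0.0015,-0.002,0],[0,0,0]],
    [-1,[0.0015,-0.002,0],[0,0,0]],
    [-1,[0.0015,-0.002,0],[0,0,0]],
    [-1,[0.0015,-0.002,0],[0,0,0]],
    [-1,[0.0015,-0.002,0],[0,0,0]],
    [-1,[0.0015,-0.002,0],[0,0,0]],
  ],
  squeeze=12,
)

```text
time: 2.7
tool_pos: [0.5101, -0.0199, 0.0645]
tool_rot: [3.139, -0.001, -0.142]
contact_force: [-1.1, -5.7, 2.6]
opening: 0.0436
```

>>> jog_arm(
  series=[
    [-1,[-0.001,0,0],[0,0,0.07]],
    [-1,[-0.001,0,0],[0,0,0.14]],
    [-1,[-0.001,0,0],[0,0,0.21]],
    [-1,[-0.001,0,0],[0,0,0.28]],
    [-1,[-0.001,0,0],[0,0,0.35]],
    [-1,[-0.001,0,0],[0,0,0.42]],
    [-1,[-0.001,0,0],[0,0,0.49]],
    [-1,[-0.001,0,0],[0,0,0.56]],
    [-1,[-0.001,0,0],[0,0,0.63]],
    [-1,[-0.001,0,0],[0,0,0.7]],
    [-1,[-0.001,0,0],[0,0,0.757]],
    [-1,[-0.001,0,0],[0,0,0.757]],
  ],
)

```text
time: 3.7
tool_pos: [0.5095, -0.0209, 0.0645]
tool_rot: [3.14, -0.004, -0.903]
contact_force: [-1.3, -12.4, 2.3]
opening: 0.0441
```

>>> jog_arm(
  series=[
    [-1,[0,0,0],[0,0,0]],
    [-1,[0,0,0],[0,0,0]],
    [-1,[0,0,0],[0,0,0]],
  ],
)

```text
time: 3.95
tool_pos: [0.5095, -0.0209, 0.0645]
tool_rot: [3.14, -0.004, -0.9]
contact_force: [-0.7, -12.5, 2.5]
opening: 0.0433
```

>>> jog_arm(
  series=[
    [0.0,[0,0,0],[0,0,0]],
    [0.4,[0,0,0],[0,0,0]],
    [0.5,[0,0,0],[0,0,0]],
    [0.5,[0,0,-0.02],[0,0,0]],
    [0.5,[0,0,-0.05],[0,0,0]],
    [0.5,[0,0,-0.085],[0,0,0]],
    [0.5,[0,0,-0.12],[0,0,0]],
    [0.5,[0,0,-0.15],[0,0,0]],
    [0.5,[0,0,-0.165],[0,0,0]],
    [0.5,[0,0,-0.165],[0,0,0]],
  ],
)

```text
time: 4.78
tool_pos: [0.5108, -0.0184, 0.2327]
tool_rot: [-3.136, -0.006, -0.9]
contact_force: [0.6, -0.3, -0.3]
opening: 0.0687
```

```bash
python3 -c "
from h import *
wsnap('w2.png')
i=cv2.imread('pics/w2.png'); cv2.imwrite('pics/w2z.png',cv2.resize(i[130:300,220:420],None,fx=4,fy=3.5 if 0 else 3.5,interpolation=cv2.INTER_CUBIC))"
```

```text
[ 0.51076363 -0.01840486  0.23274379] [-3.1362432  -0.00582345 -0.89961339] [ 0.6167246  -0.25562887 -0.28911509]
```

View pics/w2.png

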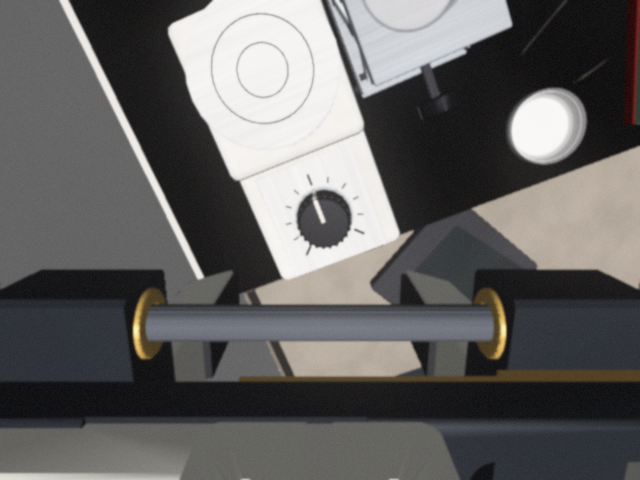

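View pics/w2z.png

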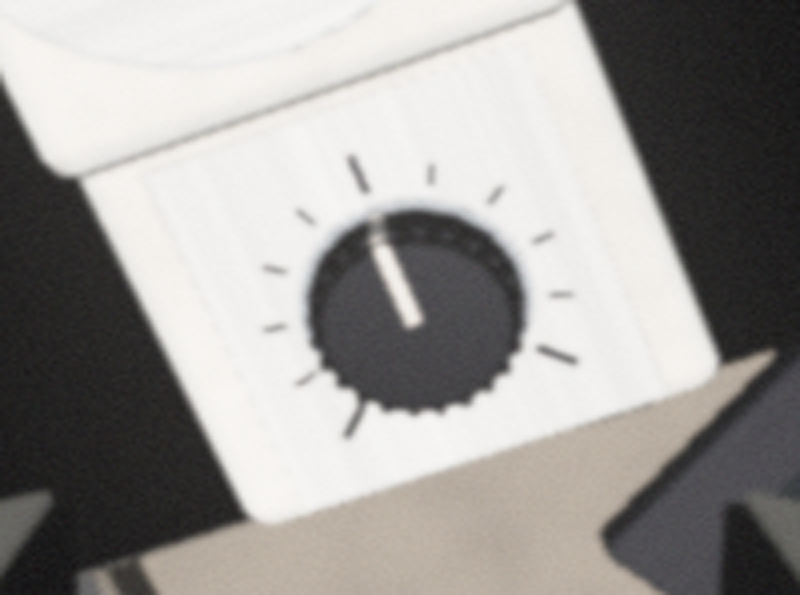

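Run:
```python
from m import *
w=L('w2.png')
A=lambda u,v:(220+(u+.5)/4-.5,130+(v+.5)/3.5-.5)
a=ray(w,*A(414,325),.086);b=ray(w,*A(379,243),.086);e=b-a
m=[ray(w,*A(*p),.055) for p in((351,156),(578,362),(347,436))]
M=np.array([[2*p[0],2*p[1],1] for p in m]);c=np.linalg.solve(M,[p[0]**2+p[1]**2 for p in m])
print('ptr',np.arctan2(e[1],e[0]),np.arctan2(b[1]-c[1],b[0]-c[0]),'centre',c[:2],'marks',[np.arctan2(p[1]-c[1],p[0]-c[0]) for p in m])
```

```text
ptr -0.5480604156439906 -0.5098757999073252 centre [ 0.5076585  -0.02006164] marks [np.float64(-0.5179369476207312), np.float64(-2.8894615482595136), np.float64(1.8185960794761493)]
```

The dial is within about 0.02 rad of mark 5. Next I'll turn the tool and take it behind the beaker, with the jaws across the push direction as a V.

>>> jog_arm(
  series=[
    [0.1,[0.02,0.012,0],[0,0,-0.12]],
    [0.1,[0.04,0.024,0],[0,0,-0.24]],
    [0.1,[0.06,0.036,0],[0,0,-0.36]],
    [0.1,[0.08,0.048,0],[0,0,-0.48]],
    [0.1,[0.1,0.06,0],[0,0,-0.6]],
    [0.1,[0.12,0.072,0],[0,0,-0.72]],
    [0.1,[0.14,0.084,0],[0,0,-0.84]],
    [0.1,[0.16,0.096,0],[0,0,-0.96]],
    [0.1,[0.18,0.108,0],[0,0,-1.08]],
    [0.1,[0.2,0.12,0],[0,0,-1.2]],
    [0.1,[0.202,0.12,0],[0,0,-1.32]],
    [0.1,[0.202,0.12,0],[0,0,-1.44]],
  ],
)

```text
time: 5.83
tool_pos: [0.5398, -0.2524, 0.226]
tool_rot: [-3.138, 0.002, 0.544]
contact_force: [-0.3, -0.1, -0.2]
opening: 0.0505
```

>>> jog_arm(
  series=[
    [0.1,[0,0,0],[0,0,-0.12]],
    [0.1,[0,0,0],[0,0,-0.24]],
    [0.1,[0,0,0],[0,0,-0.36]],
    [0.1,[0,0,0],[0,0,-0.48]],
    [0.1,[0,0,0],[0,0,-0.6]],
    [0.1,[0,0,0],[0,0,-0.647]],
    [0.1,[0,0,0],[0,0,-0.647]],
  ],
)

```text
time: 6.42
tool_pos: [0.5399, -0.2507, 0.2266]
tool_rot: [-3.138, -0.001, 1.189]
contact_force: [-0.5, 0.2, -0.8]
opening: 0.0507
```

```bash
python3 -c "
from h import *
wsnap('w3.png')"
```

```text
[ 0.53986368 -0.25072273  0.22656176] [-3.13812575e+00 -7.19865037e-04  1.18872214e+00] [-0.49013095  0.20221272 -0.75808136]
```

View pics/w3.png

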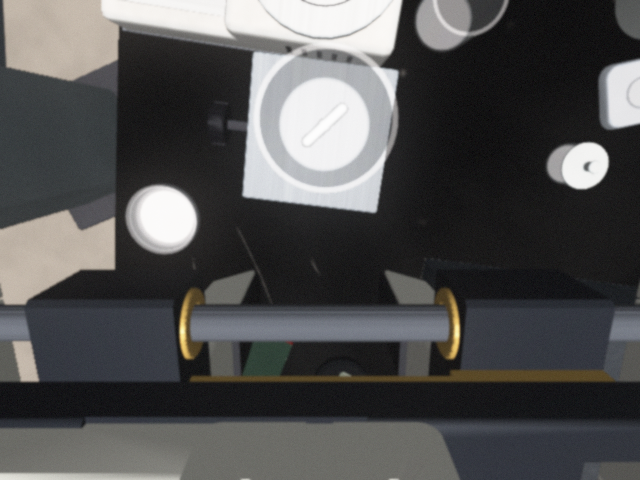

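Run:
```python
from m import *
w=L('w3.png'); T=w['T']
for u,v,z in((324,124,.095),(325.5,118,.19)):
    p=ray(w,u,v,z); print(p)
# tool-frame of beaker & plate
o=np.array([.5399,-.2507]); y=1.189; ex=np.array([np.cos(y),np.sin(y)]); ey=np.array([np.sin(y),-np.cos(y)])
for q in ([.569,-.1862],[.6115,-.081]): d=np.array(q)-o; print(d@ex,d@ey)
g=cv2.cvtColor(w['img'],cv2.COLOR_RGB2GRAY)
print(cv2.HoughCircles(g[30:210,240:410],cv2.HOUGH_GRADIENT,1,20,param1=80,param2=25,minRadius=35,maxRadius=80))
```

```text
[ 0.56979472 -0.1834591   0.095     ]
[ 0.56982162 -0.18313516  0.19      ]
0.07069810879748421 0.0029727785755209965
0.18415836905568075 0.0032163810022556635
[[[ 85.5  88.5  67.1]
  [ 97.5 111.5  68.2]
  [ 73.5  70.5  54. ]
  [ 73.5 107.5  51.6]]]
```

Run:
```python
from m import *
T=t['T'];K=t['camera_matrix']
for u,v in((480,215),(500,170),(540,250),(470,225)):
    d=t['range_z'][v,u]; print(u,v,(T@np.r_[np.linalg.solve(K,[u,v,1])*d,1])[:3])
```

```text
480 215 [ 0.61578164 -0.372927    0.09087835]
500 170 [ 0.68987595 -0.41047143  0.08946835]
540 250 [ 0.55736966 -0.46344634  0.0895147 ]
470 225 [ 0.60415195 -0.3613985   0.06878574]
```

>>> jog_arm(
  series=[
    [0.1,[0,0.003,0.02],[0,0,0]],
    [0.1,[0,0.003,0.045],[0,0,0]],
    [0.1,[0,0.003,0.07],[0,0,0]],
    [0.1,[0,0.003,0.085],[0,0,0]],
    [0.1,[0,0.003,0.0905],[0,0,0]],
    [0.1,[0,0.003,0.0905],[0,0,0]],
  ],
)

```text
time: 6.97
tool_pos: [0.5423, -0.2518, 0.1361]
tool_rot: [-3.138, -0.001, 1.186]
contact_force: [0.5, 0.6, -0.6]
opening: 0.0503
```

>>> jog_arm(
  series=[
    [0.1,[0.01,0,0],[0,0,0]],
    [0.1,[0.02,0,0],[0,0,0]],
    [0.1,[0.028,0,0],[0,0,0]],
    [0.1,[0.032,0,0],[0,0,0]],
    [0.1,[0.035,0,0],[0,0,0]],
    [0.1,[0.038,0,0],[0,0,0]],
    [0.1,[0.041,0,0],[0,0,0]],
    [0.1,[0.044,0,0],[0,0,0]],
    [0.1,[0.047,0,0],[0,0,0]],
    [0.1,[0.05,0,0],[0,0,0]],
    [0.1,[0.053,0,0],[0,0,0]],
    [0.1,[0.056,0,0],[0,0,0]],
  ],
)

```text
time: 7.97
tool_pos: [0.5643, -0.2005, 0.1383]
tool_rot: [3.141, 0.0, 1.187]
contact_force: [-0.2, -0.7, 0.8]
opening: 0.0509
```

```bash
python3 -c "
from h import *
wsnap('w4.png');snap('top','t4.png'); snap('scene','s4.png')
a=cv2.imread('pics/w4.png');b=cv2.imread('pics/t4.png')[120:300,220:460];c=cv2.imread('pics/s4.png')[100:280,260:500]
o=np.zeros((600,800,3),np.uint8);o[:300,:400]=cv2.resize(a,(400,300));o[:300,400:]=cv2.resize(b,(400,300));o[300:,:400]=cv2.resize(c,(400,300));cv2.imwrite('pics/m4.png',o)"
```

```text
[ 0.56434409 -0.20052058  0.13825972] [3.14135708e+00 1.98940225e-04 1.18654039e+00] [-0.17803482 -0.70990328  0.77741593]
```

View pics/m4.png

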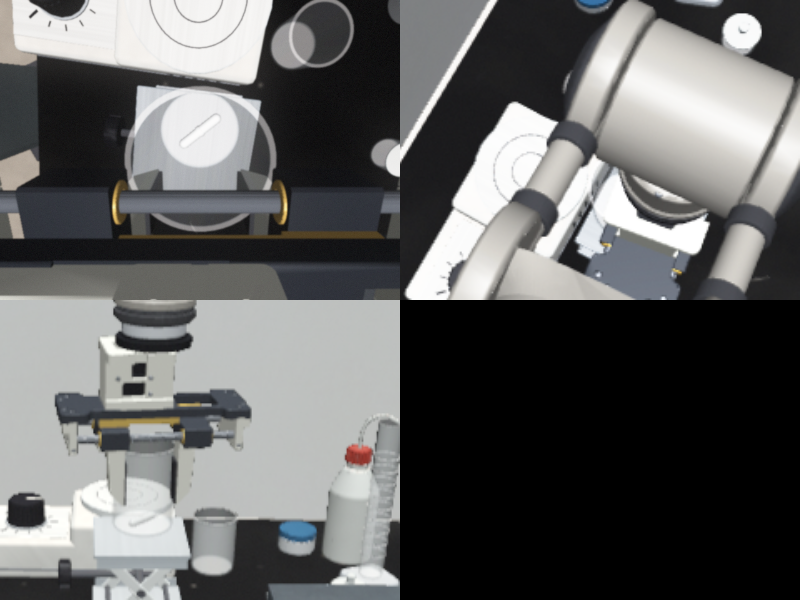

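Beaker foot about (320,203) in the wrist image, upright; it is being pushed. Measure the TCP-to-beaker offset.

```bash
cat > f.py <<'E'
from m import *
import sys
def foot(f,z,win):
    w=L(f); i=w['img']; u0,v0,u1,v1=win
    cv2.imwrite('pics/'+f[:-4]+'z.png',cv2.resize(cv2.cvtColor(i[v0:v1,u0:u1],cv2.COLOR_RGB2BGR),None,fx=3,fy=3,interpolation=cv2.INTER_CUBIC))
    return w
foot(sys.argv[1],0,list(map(int,sys.argv[2:6])))
E
python3 f.py w4.png 200 100 440 290
```

```text
(no output)
```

View pics/w4z.png

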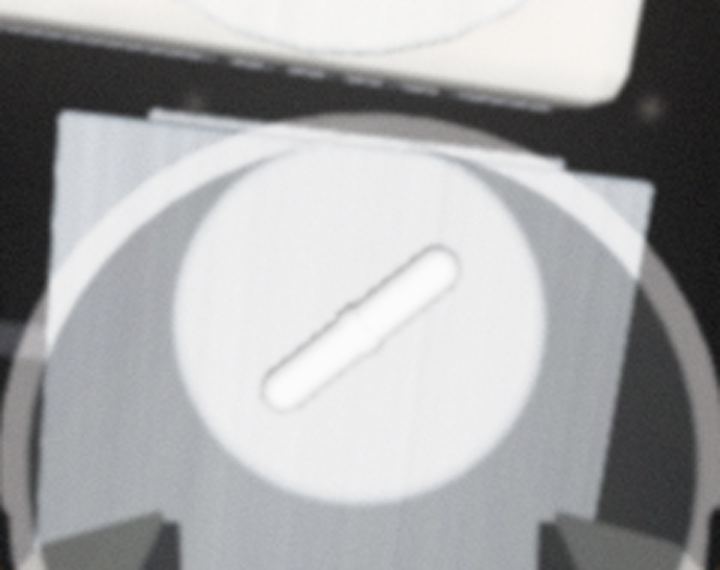

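Run:
```python
from m import *
w=L('w4.png')
y=1.187;ex=np.array([np.cos(y),np.sin(y)]);ey=np.array([np.sin(y),-np.cos(y)])
o=np.array([.5643,-.2005])
F=lambda u,v:(200+(u+.5)/3-.5,100+(v+.5)/3-.5)
for p in((359,321),):
  q=ray(w,*F(*p),.096)[:2]; print(q,(q-o)@ex,(q-o)@ey)
b=ray(w,*F(359,503),.096)[:2]; print('near edge',(b-o)@ex, 'L/R',[(ray(w,*F(u,321),.096)[:2]-o)@ey for u in(173,546)])
print('plate',(np.array([.6115,-.081])-o)@ex,(np.array([.6115,-.081])-o)@ey)
```

```text
[ 0.57557104 -0.17219108] 0.030469808712006708 -0.0001490157802752015
near edge -0.002307347255766786 L/R [np.float64(-0.03193235391515276), np.float64(0.031809345377936726)]
plate 0.12848007637066883 -0.0009797835409475436
```

>>> jog_arm(
  series=[
    [0.1,[0.004,0,0],[0,0,0]],
    [0.1,[0.008,0,0],[0,0,0]],
    [0.1,[0.012,0,0],[0,0,0]],
    [0.1,[0.016,0,0],[0,0,0]],
    [0.1,[0.02,0,0],[0,0,0]],
    [0.1,[0.024,0,0],[0,0,0]],
    [0.1,[0.027,-0.001,0],[0,0,0]],
    [0.1,[0.03,-0.001,0],[0,0,0]],
    [0.1,[0.033,-0.001,0],[0,0,0]],
    [0.1,[0.036,-0.001,0],[0,0,0]],
    [0.1,[0.039,-0.001,0],[0,0,0]],
    [0.1,[0.042,-0.001,0],[0,0,0]],
  ],
)

```text
time: 9.12
tool_pos: [0.5791, -0.161, 0.1381]
tool_rot: [-3.141, 0.0, 1.187]
contact_force: [-0.3, -0.0, 0.8]
opening: 0.0506
```

```bash
python3 -c "
from h import *
wsnap('w5.png');snap('scene','s5.png')
a=cv2.imread('pics/w5.png');c=cv2.imread('pics/s5.png')[100:280,260:500]
o=np.zeros((300,800,3),np.uint8);o[:300,:400]=cv2.resize(a,(400,300));o[:300,400:]=cv2.resize(c,(400,300));cv2.imwrite('pics/m5.png',o)"
```

```text
[ 0.57908057 -0.16098669  0.13814602] [-3.14149923e+00  9.00557916e-05  1.18675609e+00] [-0.25452156 -0.00526669  0.82618026]
```

View pics/m5.png

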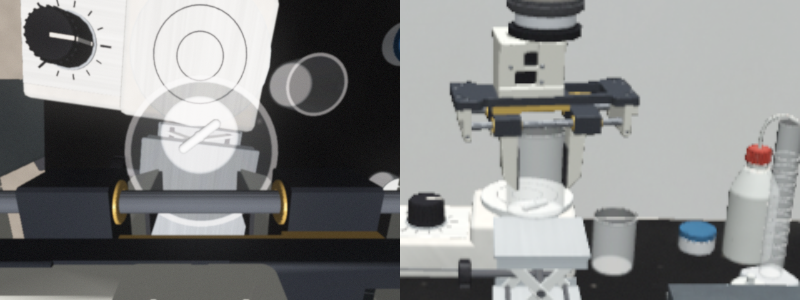

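The beaker is upright with its foot (200,130 in the half-size view) bridging the gap. I'll continue.

>>> jog_arm(
  series=[
    [0.1,[0.004,0,0],[0,0,0]],
    [0.1,[0.008,0,0],[0,0,0]],
    [0.1,[0.012,0,0],[0,0,0]],
    [0.1,[0.016,0,0],[0,0,0]],
    [0.1,[0.02,0,0],[0,0,0]],
    [0.1,[0.024,0,0],[0,0,0]],
    [0.1,[0.028,0,0],[0,0,0]],
    [0.1,[0.032,0,0],[0,0,0]],
    [0.1,[0.036,0,0],[0,0,0]],
    [0.1,[0.04,0,0],[0,0,0]],
    [0.1,[0.043,0,0],[0,0,0]],
    [0.1,[0.045,0,0],[0,0,0]],
  ],
)

```text
time: 10.22
tool_pos: [0.596, -0.1191, 0.1382]
tool_rot: [3.142, 0.0, 1.187]
contact_force: [0.5, -0.8, 0.4]
opening: 0.0506
```

```bash
python3 -c "
from h import *
wsnap('w6.png');snap('scene','s6.png')
a=cv2.imread('pics/w6.png')[60:290,190:450];c=cv2.imread('pics/s6.png')[130:280,280:440]
o=np.zeros((354,800,3),np.uint8);o[:,:400]=cv2.resize(a,(400,354));o[:,400:]=cv2.resize(c,(400,354));cv2.imwrite('pics/m6.png',o)"; python3 f.py w6.png 190 60 450 260
```

```text
[ 0.59602708 -0.11909054  0.13821105] [3.14155519e+00 4.15591245e-05 1.18707527e+00] [ 0.53171221 -0.81700533  0.41773377]
```

View pics/m6.png

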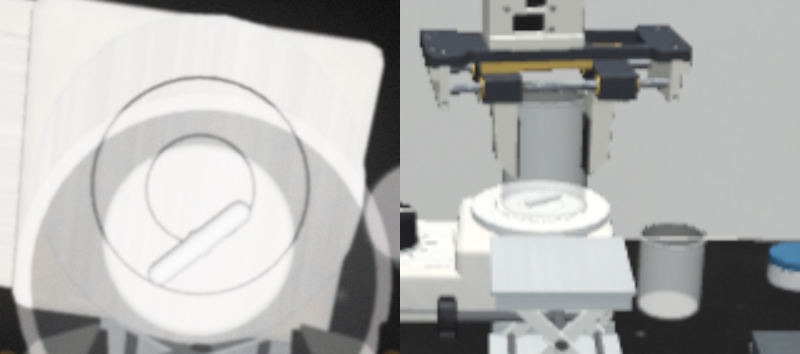

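View pics/w6z.png

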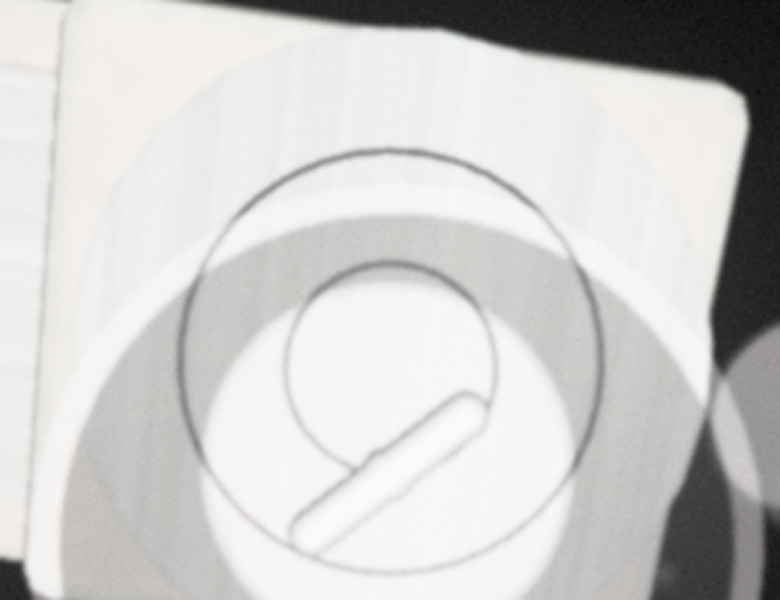

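Run:
```python
from m import *
w=L('w6.png')
y=1.187;ex=np.array([np.cos(y),np.sin(y)]);ey=np.array([np.sin(y),-np.cos(y)])
o=np.array([.5960,-.1191])
F=lambda u,v:(190+(u+.5)/3-.5,60+(v+.5)/3-.5)
for n,p in(('foot',(388,467)),('foottop',(388,282)),('plate',(391,364)),('ringT',(391,150)),('ringB',(391,573)),('ringin T',(391,262))):
  q=ray(w,*F(*p),.093)[:2]; print(n,q,(q-o)@ex,(q-o)@ey)
print('plate exp',(np.array([.6115,-.081])-o)@ex,(np.array([.6115,-.081])-o)@ey)
```

```text
foot [ 0.60515112 -0.09542922] 0.025375304840850214 -0.0003779913117772225
foottop [ 0.61702186 -0.06612411] 0.0569933838673479 -0.00034395197890973013
plate [ 0.61234771 -0.07902652] 0.043279415198545536 0.00015316847361281059
ringT [ 0.62540998 -0.04672165] 0.07812517951989288 0.00016881422975858373
ringB [ 0.59841401 -0.11348657] 0.006108957778294422 0.00013647892973425274
ringin T [ 0.61871604 -0.06327673] 0.06026798928271344 0.0001607963472600769
plate exp 0.041132089012779885 0.0001060822546616141
```

Run:
```python
from m import *
y=1.187;ex=np.array([np.cos(y),np.sin(y)]);ey=np.array([np.sin(y),-np.cos(y)])
for f,o,u0,v0,top,z in(('w6.png',(.5960,-.1191),190,60,(395,183),.188),('w4.png',(.5643,-.2005),200,100,(370,113),.190)):
  w=L(f);q=ray(w,u0+top[0]/3,v0+top[1]/3,z)[:2]-np.array(o); print(f,'rim front',q@ex,q@ex-.034,w['T'][:3,3])
```

```text
w6.png rim front 0.06978182329010717 0.035781823290107165 [ 0.62059285 -0.05746601  0.29615863]
w4.png rim front 0.06553358032373774 0.03153358032373774 [ 0.58892315 -0.13887459  0.29619685]
```

>>> jog_arm(
  series=[
    [0.1,[0.002,0,0],[0,0,0]],
    [0.1,[0.004,0,0],[0,0,0]],
    [0.1,[0.006,0,0],[0,0,0]],
    [0.1,[0.008,0,0],[0,0,0]],
    [0.1,[0.009,0,0],[0,0,0]],
    [0.1,[0.01,0,0],[0,0,0]],
    [0.1,[0.01,0,0],[0,0,0]],
  ],
)

```text
time: 10.9
tool_pos: [0.5997, -0.11, 0.1382]
tool_rot: [3.141, 0.0, 1.187]
contact_force: [0.4, 0.5, -0.1]
opening: 0.0503
```

```bash
python3 -c "
from h import *
wsnap('w7.png')"; python3 f.py w7.png 190 100 450 300
```

```text
[ 0.59971345 -0.11004203  0.1382267 ] [3.14147053e+00 1.20717481e-05 1.18699039e+00] [ 0.38564849  0.48901761 -0.12327332]
```

View pics/w7z.png

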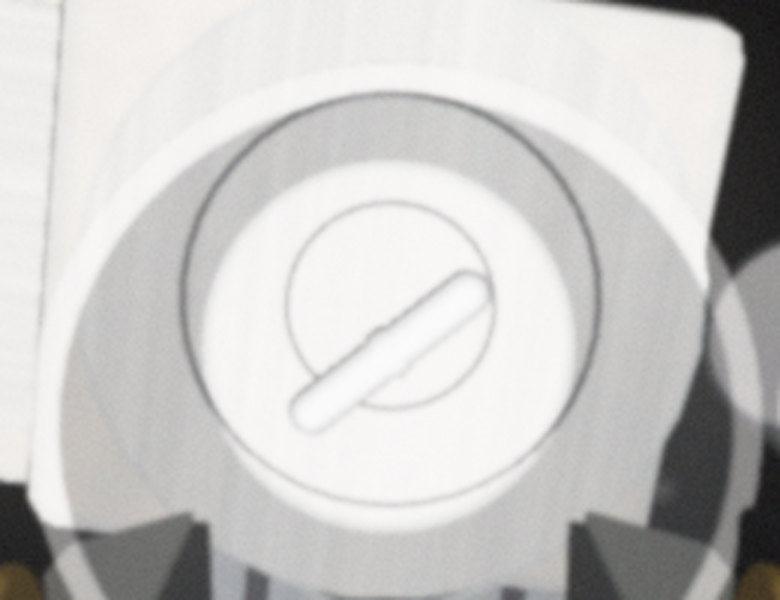

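Run:
```python
from m import *
y=1.187;ex=np.array([np.cos(y),np.sin(y)]);ey=np.array([np.sin(y),-np.cos(y)])
w=L('w7.png');o=np.array([.5997,-.1100])
F=lambda u,v:(190+(u+.5)/3-.5,100+(v+.5)/3-.5)
X=lambda u,v,z:(lambda q:(round(q@ex,4),round(q@ey,4)))(ray(w,*F(u,v),z)[:2]-o)
print('foot T,B,L,R',[X(*p,.094) for p in((389,160),(389,530),(202,345),(577,345))])
print('outer ring T,B,L,R',[X(*p,.093) for p in((391,92),(391,505),(181,300),(601,300))])
print('inner',[X(*p,.093) for p in((391,202),(391,409))])
print('rim front',X(390,67,.188),'LR',X(30,420,.188),X(762,420,.188))
```

```text
foot T,B,L,R [(np.float64(0.0573), np.float64(-0.0002)), (np.float64(-0.0081), np.float64(-0.0002)), (np.float64(0.0259), np.float64(-0.0326)), (np.float64(0.0258), np.float64(0.0324))]
outer ring T,B,L,R [(np.float64(0.0683), np.float64(0.0002)), (np.float64(-0.0037), np.float64(0.0001)), (np.float64(0.0336), np.float64(-0.0361)), (np.float64(0.0335), np.float64(0.0364))]
inner [(np.float64(0.0503), np.float64(0.0002)), (np.float64(0.0142), np.float64(0.0002))]
rim front (np.float64(0.0695), np.float64(-0.0001)) LR (np.float64(0.0375), np.float64(-0.0341)) (np.float64(0.0374), np.float64(0.0349))
```

```bash
python3 -c "
from h import *
snap('scene','s7.png')
a=cv2.imread('pics/s7.png')[140:250,270:420];cv2.imwrite('pics/s7z.png',cv2.resize(a,None,fx=5,fy=5,interpolation=cv2.INTER_CUBIC))"
```

```text
(no output)
```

View pics/s7z.png

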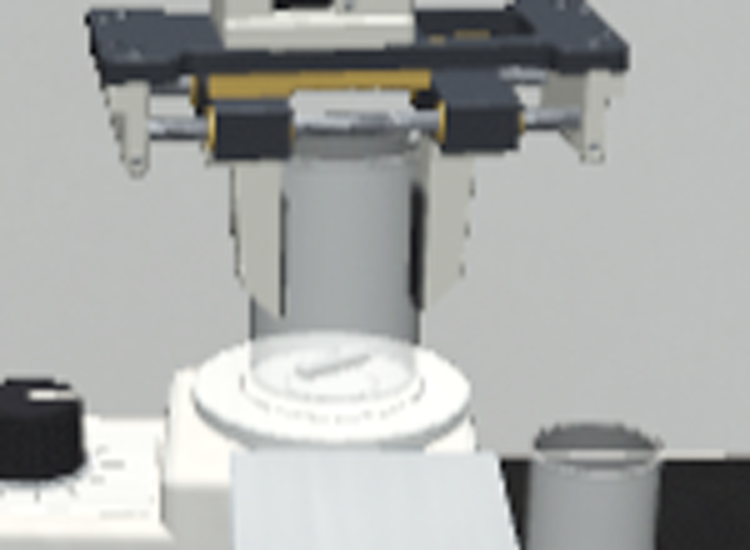

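Foot and rim estimates disagree by about 10 mm along the push, so the beaker may be leaning against the fingers. I'll back off slowly and look again.

>>> jog_arm(
  series=[
    [0.1,[-0.001,0,0],[0,0,0]],
    [0.1,[-0.002,0,0],[0,0,0]],
    [0.1,[-0.004,0,0],[0,0,0]],
    [0.1,[-0.006,0,0],[0,0,0]],
    [0.1,[-0.01,0,0],[0,0,0]],
    [0.1,[-0.015,0,0],[0,0,0]],
    [0.1,[-0.02,0,0],[0,0,0]],
    [0.1,[-0.02,0,0],[0,0,0]],
  ],
)

```text
time: 11.67
tool_pos: [0.5918, -0.13, 0.1383]
tool_rot: [3.141, 0.0, 1.186]
contact_force: [0.6, -0.2, -0.6]
opening: 0.0507
```

```bash
python3 -c "
from h import *
wsnap('w8.png')"; python3 f.py w8.png 190 60 450 260
```

```text
[ 0.59177041 -0.12996705  0.13825613] [3.14145801e+00 4.04579145e-04 1.18578978e+00] [ 0.61398937 -0.17300709 -0.56645911]
```

View pics/w8z.png

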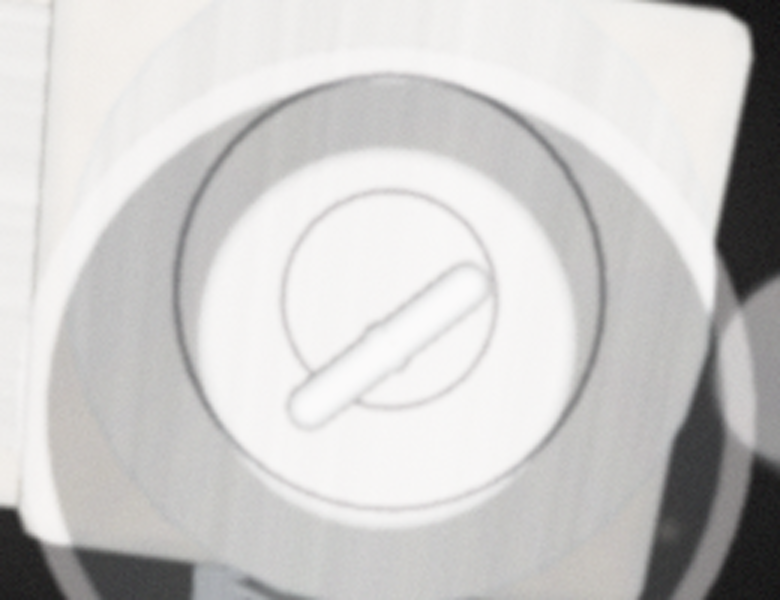

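Run:
```python
from m import *
y=1.187;ex=np.array([np.cos(y),np.sin(y)]);ey=np.array([np.sin(y),-np.cos(y)])
w=L('w8.png');o=np.array([.5997,-.1100])
F=lambda u,v:(190+(u+.5)/3-.5,60+(v+.5)/3-.5)
X=lambda u,v,z:(lambda q:(round(q@ex,4),round(q@ey,4)))(ray(w,*F(u,v),z)[:2]-o)
print('foot T,B,L,R',[X(*p,.094) for p in((388,149),(388,527),(197,338),(578,338))])
print('outer ring T,B,L,R',[X(*p,.093) for p in((389,73),(389,510),(173,290),(606,290))])
print('inner',[X(*p,.093) for p in((389,189),(389,408))])
print('rim front',X(390,48,.188),'LR',X(25,400,.188),X(757,400,.188))
```

```text
foot T,B,L,R [(np.float64(0.0567), np.float64(-0.0001)), (np.float64(-0.0067), np.float64(-0.0003)), (np.float64(0.0263), np.float64(-0.0324)), (np.float64(0.0262), np.float64(0.0319))]
outer ring T,B,L,R [(np.float64(0.0684), np.float64(0.0001)), (np.float64(-0.0039), np.float64(-0.0001)), (np.float64(0.0342), np.float64(-0.0363)), (np.float64(0.0341), np.float64(0.0365))]
inner [(np.float64(0.0505), np.float64(0.0)), (np.float64(0.0142), np.float64(-0.0))]
rim front (np.float64(0.0594), np.float64(0.0001)) LR (np.float64(0.0294), np.float64(-0.0334)) (np.float64(0.0292), np.float64(0.0336))
```

After backing off, the rim (0.0254) and foot (0.025) agree, so the beaker is upright, about 7 mm short of the plate's middle (0.0323). It had leaned about 0.1 rad while pushed. I'll do one more slow, slightly lower nudge to centre it.

>>> jog_arm(
  series=[
    [0.1,[0.003,0,0.003],[0,0,0]],
    [0.1,[0.007,0,0.006],[0,0,0]],
    [0.1,[0.01,0,0.006],[0,0,0]],
    [0.1,[0.012,0,0.006],[0,0,0]],
    [0.1,[0.014,0,0.006],[0,0,0]],
    [0.1,[0.015,0,0.006],[0,0,0]],
    [0.1,[0.016,0,0.006],[0,0,0]],
    [0.1,[0.017,0,0.006],[0,0,0]],
    [0.1,[0.018,0,0.006],[0,0,0]],
    [0.1,[0.019,0,0.006],[0,0,0]],
    [0.1,[0.02,0,0.006],[0,0,0]],
    [0.1,[0.02,0,0.006],[0,0,0]],
  ],
)

```text
time: 12.72
tool_pos: [0.5998, -0.1102, 0.1323]
tool_rot: [3.141, 0.0, 1.187]
contact_force: [0.2, -0.2, -0.7]
opening: 0.0501
```

```bash
python3 -c "
from h import *
wsnap('w9.png')"; python3 f.py w9.png 190 80 450 280
```

```text
[ 0.59976462 -0.1102138   0.13228023] [3.14125958e+00 6.42738128e-05 1.18682833e+00] [ 0.15841725 -0.15397864 -0.74528675]
```

View pics/w9z.png

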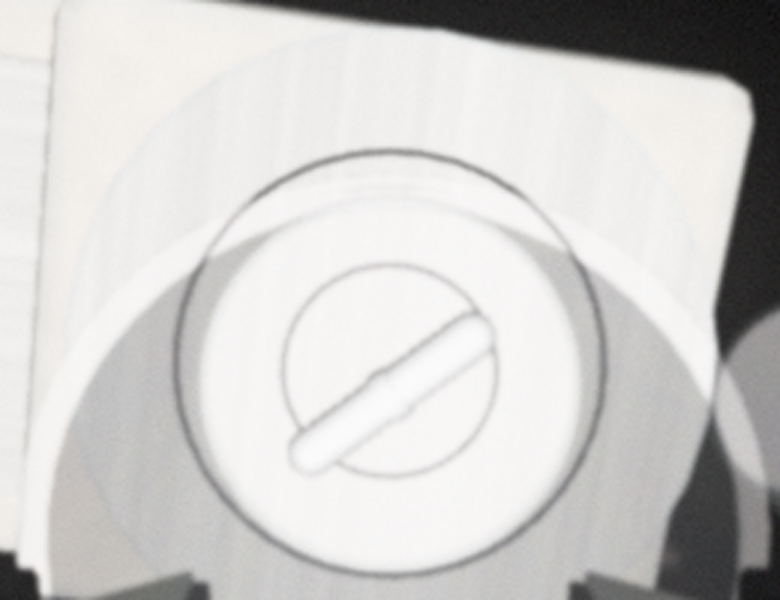

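Foot (x 200–578, y 198–572 in the zoom) sits just inside the outer ring (centre 391,364), about 4 mm off. I'll retreat and lift clear.

>>> jog_arm(
  series=[
    [0.1,[-0.001,0,0],[0,0,0]],
    [0.1,[-0.003,0,0],[0,0,0]],
    [0.1,[-0.006,0,0],[0,0,0]],
    [0.1,[-0.01,0,0],[0,0,0]],
    [0.1,[-0.02,0,0],[0,0,0]],
    [0.1,[-0.04,0,0],[0,0,0]],
    [0.1,[-0.06,0,0],[0,0,0]],
    [0.1,[-0.08,0,-0.01],[0,0,0]],
    [0.1,[-0.09,0,-0.04],[0,0,0]],
    [0.1,[-0.09,0,-0.07],[0,0,0]],
    [0.1,[-0.09,0,-0.1],[0,0,0]],
    [0.1,[-0.09,0,-0.1],[0,0,0]],
  ],
)

```text
time: 13.77
tool_pos: [0.5678, -0.196, 0.2389]
tool_rot: [3.13, 0.001, 1.186]
contact_force: [1.1, 0.7, 1.1]
opening: 0.0507
```

```bash
python3 -c "
from h import *
wsnap('w10.png');snap('top','t10.png');snap('scene','s10.png')
a=cv2.imread('pics/w10.png');b=cv2.imread('pics/t10.png')[120:390,200:460];c=cv2.imread('pics/s10.png')[130:340,220:440]
o=np.zeros((600,800,3),np.uint8);o[:300,:400]=cv2.resize(a,(400,300));o[:400,400:]=cv2.resize(b,(400,400));o[300:,:314]=cv2.resize(c,(314,300));cv2.imwrite('pics/m10.png',o)"; python3 f.py w10.png 190 0 450 200
```

```text
[ 0.56781394 -0.19597894  0.2389434 ] [3.13027931e+00 9.82373691e-04 1.18568462e+00] [1.11256631 0.66199435 1.05309402]
```

View pics/m10.png

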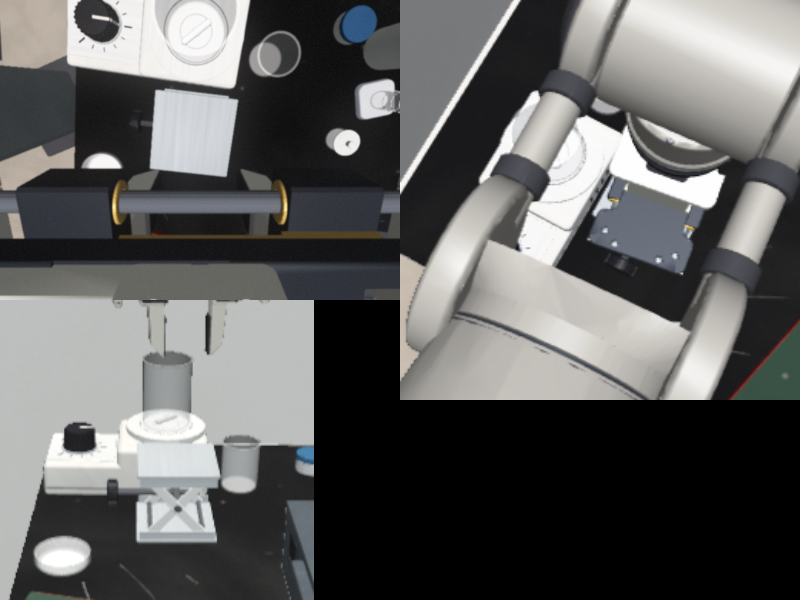

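View pics/w10z.png

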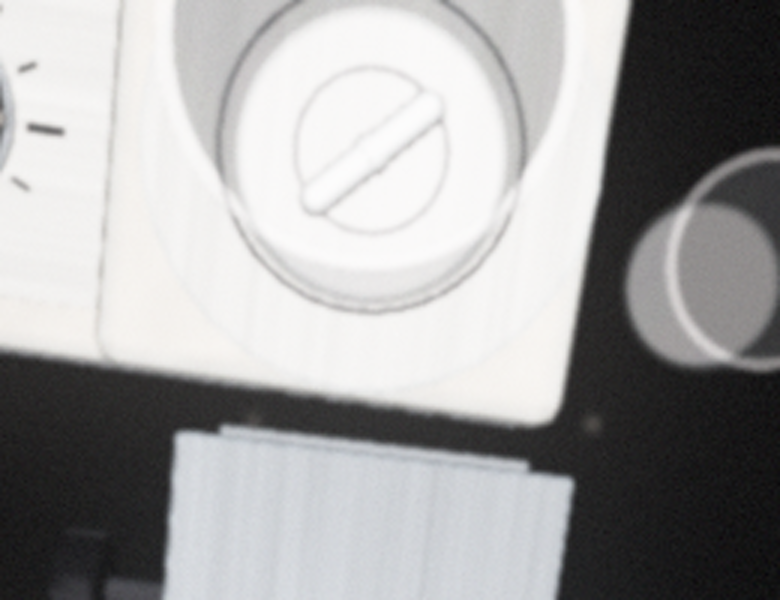

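>>> jog_arm(
  series=[
    [0.1,[-0.04,0,0],[0,0,0]],
    [0.1,[-0.08,0,0],[0,0,0]],
    [0.1,[-0.12,0,0],[0,0,0]],
    [0.1,[-0.16,0,0],[0,0,0]],
    [0.1,[-0.2,0,0],[0,0,0]],
    [0.1,[-0.24,0,0],[0,0,0]],
    [0.1,[-0.28,0,0],[0,0,0]],
    [0.1,[-0.3,0,0],[0,0,0]],
    [0.1,[-0.3,0,0],[0,0,0]],
    [0.1,[-0.3,0,0],[0,0,0]],
  ],
)

```text
time: 14.75
tool_pos: [0.4522, -0.4722, 0.2299]
tool_rot: [-3.138, -0.002, 1.185]
contact_force: [1.0, 0.5, 0.3]
opening: 0.0505
```

Run:
```python
from h import *
snap('top','t11.png');snap('scene','s11.png')
a=cv2.imread('pics/t11.png')
cv2.imwrite('pics/t11z.png',cv2.resize(a[165:335,215:435],None,fx=3.5,fy=3.5,interpolation=cv2.INTER_CUBIC))
cv2.imwrite('pics/s11z.png',cv2.resize(cv2.imread('pics/s11.png')[140:340,240:440],None,fx=3,fy=3,interpolation=cv2.INTER_CUBIC))
```

```text
(no output)
```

View pics/t11z.png

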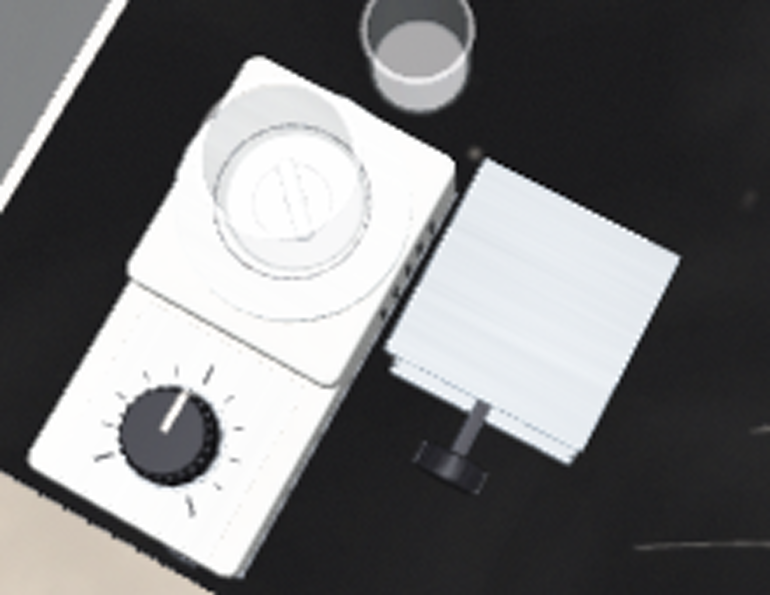

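View pics/s11z.png

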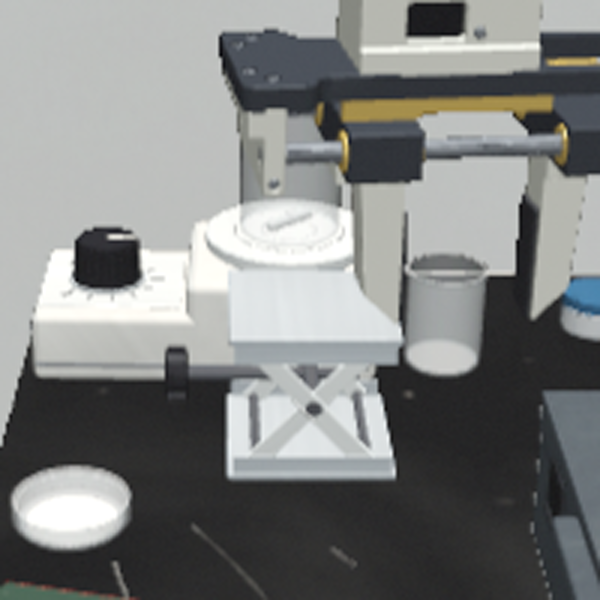

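Run:
```python
from m import *
d=L('t11.png')
print('rim',ray(d,*Z(279,163),.188),'foot',ray(d,*Z(291,201),.093),'plate',ray(t,*Z(292,201),.093))
a=ray(d,*Z(166,430),.086);b=ray(d,*Z(187,392),.086);print('ptr',np.arctan2(b[1]-a[1],b[0]-a[0]))
for n,(x0,y0,x1,y1) in dict(small=(310,150,360,202),petri=(350,330,405,385)).items():
    print(n,'max px diff',np.abs(d['img'][y0:y1,x0:x1].astype(int)-t['img'][y0:y1,x0:x1]).mean())
print(status.observe()['qvel'].round(3)); print(job.hand_in())
```

```text
rim [ 0.60720693 -0.08432301  0.188     ] foot [ 0.610848  -0.0812557  0.093    ] plate [ 0.61083691 -0.08171541  0.093     ]
ptr -0.509415423607359
small max px diff 6.1782051282051285
petri max px diff 4.619393939393939
[ 0.019 -0.016 -0.005 -0.001  0.002 -0.001]
the job is handed in; nothing more can be done
None
```

I set the dial to mark 5, slid the beaker from the jack onto the stirrer plate, and handed the job in at about 15 s. No verdict was given. My checks put everything within the limits.

- **Dial:** I gripped it and turned it 0.757 rad clockwise. Afterwards the pointer read about 0.02 rad from mark 5 in both the wrist and top views (limit 0.14).
- **Beaker:** I pushed it from behind with the fingers half open as a V, and it was not gripped or lifted. After the main push it leaned about 0.1 rad against the fingers (limit 0.4). It stood upright again once I backed off, about 7 mm short of the plate's middle. One slower, lower nudge followed.
- **Final position:** The estimates disagree slightly:
  - The top view puts the foot within about 1 mm of the plate's middle.
  - The rim in that view is roughly 4–5 mm off.
  - The wrist view during the last contact suggested about 4 mm.

  All are inside 14 mm. The foot and rim together put any tilt at no more than about 0.05 rad (limit 0.08), but the clear glass made the rim hard to read.
- **Bystanders and arm:** The small beaker and petri dish look unmoved between the first and last top views, and the arm is clear of everything. Two small readings at hand-in: joint speeds of up to 0.02 rad/s, and about 1 N on the last force reading.

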